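# End-of-day sharps check

## Robot

A 6-joint arm with a two-finger parallel gripper is mounted at the origin on a cart in front of the work surface, level with it; the furniture and walls round the work are solid. World frame = base frame: x ahead of the robot, y to its left, z up, the work surface at z = 0. Lengths are in m, angles in rad, forces in N, time in s.
With the tool pointing down it reaches from about 0.325 to 0.775 m from the base axis. Payload 5.5 kg.
Tool frame: the origin (TCP) lies on the centre line of the jaws, within the pads' length; the fingertips stand 17 mm ahead of it and the grasp point (between the pads) lies 2 mm behind it; z points along the fingers, y is the line along which they close (so a half turn about z gives the same grasp; the last joint's range is limited). The gripper opens to 85 mm and grips with 20 to 120 N. Pads are 22 mm wide; open, the fingers measure 114 mm over their backs; the gripper's body (76 mm by 85 mm) begins 54 mm behind the grasp point. The pads swing forward as they close: fully open they stand 13 mm farther back than shut.
Start: joints at [1.145, 0.091, 1.231, -0, 1.82, -0.057], TCP at [0.216, 0.56, 0.248] pointing down, gripper open.
Joint ranges: [-2.87, 2.87], [-0.86, 2.18], [0.17, 2.46], [-1.51, 4.65], [0.06, 2.69], [-2.65, 2.65]. Speed limits (rad/s): [2.57, 2.57, 3.01, 3.14, 3.14, 3.14].

## Interface

Orientations are given as a unit quaternion [x, y, z, w].
In Python, from rig import bot, monitor, snapshot, camera_params gives the robot as it stands. Calls block until the motion is done:
- bot.reach(position, orientation): joint-space move of the TCP to a pose.
- bot.move_straight(position, rot=None, v=0.15): straight line of the TCP; rot=None keeps the orientation; v is the mean speed in m/s.
- bot.move_joints(angles): joint-space move.
- bot.grip(opening, grasp_force=None): finger opening in m; grasp_force is the grip in N (None keeps the last); returns when the fingers have stopped.
- bot.pause(seconds).
- bot.ik(position, orientation): joint angles nearest the present ones, or None.
- monitor.state(): the state.
- snapshot(name): name is "scene" or "top" or "wrist"; returns (picture, depth): 480x640x3 uint8, blue, green, red; 480x640 float32, m along the optical axis (not along the pixel's ray), 0 where there is no reading.
- camera_params(name): a dict with "K" (3x3 intrinsics, pixels), "distortion" ([k1, k2, p1, p2, k3] as OpenCV has them; the pictures are not rectified), "rvec" (rotation vector, rad) and "tvec" (3), from world to camera coordinates, as OpenCV has them; the wrist camera has in their place "T_tool_cam" (4x4, takes a point from camera to tool coordinates, whose origin is the TCP and whose axes are the flange's). Camera axes: x right, y down, z forward; pixel columns grow to the right and rows downward; lengths in m; the calibration is good to about 2 mm. A picture is of the moment at which its call begins: read the wrist's pose just before it. camera_params takes no time and is no camera call.
A pose or a line that the arm cannot do raises bot.Unreachable and nothing moves.
- bot.hand_in(): hands the job in; it is judged then, once.
The state is a dict: "time_s": time; "joint_positions": joint angles; "qvel": joint speeds; "effort": joint torques, N m; "tool_pos": TCP position; "tool_rot": TCP orientation; "wrist_force": force on the tool from outside, world axes, zero at the start; "torque": the same for the moment, N m; "gripper_width": finger opening in m; "gripper_force": force on a finger pad.
Only numpy, scipy, OpenCV 4.12 (cv2) and the standard library are available. Lean on these libraries where they do the work, as an engineer would, in place of code of your own. Each camera call takes 0.05 s, during which the arm holds its last target. There are 200 camera calls.

## Task

Do the end-of-day sharps check. First push the board trimmer's raised arm fully down with the fingertips; then point down at the awl, fingertips two or three centimetres above it, and stay there for two seconds; then point down at the green needle tin in the same way and finish there, still pointing. Touch nothing but the trimmer, leave everything lying where it is, and do not point at the pencil or the bone folder.

Things in the scene. Friction and masses are not known exactly. Their poses are not given: they have to be found in the camera images.
- board_trimmer: grey lever trimmer fixed on the bench on the right: flat bed 260 x 300 mm and, on its right side, a hinged blade arm with a black handle that stands raised by 0.25 to 0.5 rad at the start. Down is a firm stop. Friction holds the arm at any angle; about 3 to 6 N straight down on the handle moves it. Origin at bench height on the bed, 50 mm on the robot side of its middle
- trimmer_handle (a point): middle of the upper side of the trimmer arm's black handle, at the robot-side end of the arm; moves with it. Handle 100 mm long, 28 mm wide and thick. With the arm down the point is 72 mm above the bench. x runs along the arm towards the hinge, z to the upper side, y is level. The hinge axis runs along y at x +294 mm, z -25 mm in this frame, 47 mm above the bench
- awl_mid (a point): awl lying flat on the bench: light wooden turned handle and thin steel spike, 158 mm long along this point's y (handle on +y, spike on -y), handle 29 mm thick. The point is the middle of its length, 11 mm above the bench
- tin_mid (a point): flat closed green needle tin with a pale lower part, 63 (x) x 94 (y) x 21 mm. The point is its centre, 10.5 mm above the bench
- pencil: green pencil lying on the bench behind the awl and the tin, 171 mm long (y), 8 mm thick; origin under its middle at bench height. Not to be pointed at
- bone_folder: flat ivory-white bone folder (rounded creasing tool), 26 (x) x 108 (y) x 4 mm, lying among the awl and the tin; origin under its middle. Not to be pointed at; a second, longer one lies fixed farther back, half on the blue mat
- red_spool: wooden spool of red thread standing on the 3 mm thick blue mat at the left, 41 mm across, 50 mm high; origin under its centre
- white_spool: wooden spool of white thread standing on the 3 mm thick blue mat at the left, 41 mm across, 50 mm high; origin under its centre

How it is judged:
By the outcome, as a careful person would: the job done as asked, in the order asked, and still so for the second after the job is handed in, with the robot touching nothing.
It also fails if it takes over 54 s, if anything falls off the work surface, if the arm or the gripper's body presses on something with over 40 N, if the wrist force passes 120 N, or if a joint passes its speed limit or range.

## Working session

There is one attempt and no reset: what is moved stays moved. The work goes in short steps, each a Python script; the robot and the scene stay as the last script left them, time stands still between calls to the robot, and variables do not carry over. Pictures are saved under pics/ and viewed, at most 10 in all, crops included, and the job is handed in when it is done.

```bash
mkdir -p pics; python3 - <<'E'
from rig import bot, monitor, snapshot, camera_params
import cv2,numpy as np
for n in("scene","top"):
    p,d=snapshot(n); cv2.imwrite(f"pics/{n}1.png",p); np.save(f"pics/{n}1.npy",d)
    c=camera_params(n); R=cv2.Rodrigues(np.array(c["rvec"],float))[0]; print(n,(-R.T@np.array(c["tvec"]).ravel()).round(3),R[2].round(2))
s=monitor.state();print(s["time_s"],s["tool_rot"],s["wrist_force"])
E
```

```text
scene [ 1.184 -0.054  0.974] [-0.57  0.06 -0.82]
top [ 0.469 -0.003  1.271] [ 0.1   0.02 -1.  ]
0.1 [ 1.83374709e-01  9.83042699e-01 -8.54582476e-04 -1.94536227e-04] [ 0.80329013 -0.13061266 -0.71005265]
```

View pics/scene1.png

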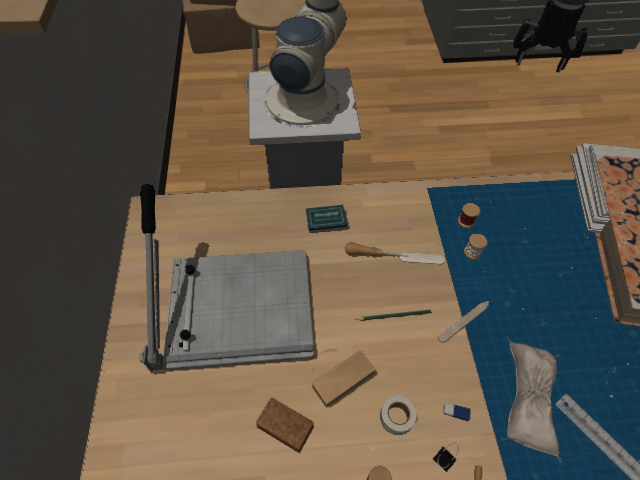

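View pics/top1.png

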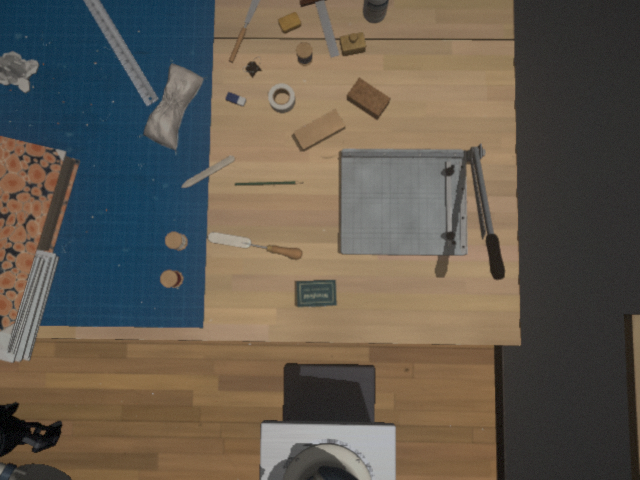

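The trimmer handle is at top (496,257), the awl handle at (285,252) with its spike running toward the folder at (230,240), and the tin at (315,293). I'll zoom in on the awl and folder and compute positions.

```bash
cat > h.py <<'E'
import cv2,numpy as np
from rig import camera_params
def world(n,uv,d=None,z=None):
    c=camera_params(n);K=np.array(c["K"],float);D=np.array(c["distortion"],float)
    R=cv2.Rodrigues(np.array(c["rvec"],float))[0];t=np.array(c["tvec"],float).ravel()
    r=np.append(cv2.undistortPoints(np.array([[uv]],float),K,D)[0,0],1)
    o=-R.T@t
    if z is not None: w=R.T@r; return o+w*(z-o[2])/w[2]
    return R.T@(r*d-t)
E
python3 - <<'E'
from h import *
a=cv2.imread("pics/top1.png");d=np.load("pics/top1.npy")
w=cv2.resize(a[220:320,195:345],None,fx=5,fy=5,interpolation=2); cv2.imwrite("pics/crop1.png",w)
for nm,uv in dict(handle_end=(497,275),handle_mid=(496,257),handle_top=(492,237),arm=(483,195),hinge=(475,152),tin=(315.5,293),folder=(230,240),awlh=(285,252),awlend=(301,254)).items():
    u,v=map(int,uv);q=d[v-1:v+2,u-1:u+2];print(nm,world("top",uv,np.median(q)).round(3))
# handle points: dark and high
P=[];
for v in range(225,285):
    for u in range(480,512):
        if d[v,u]>0 and a[v,u].max()<60:
            p=world("top",(u,v),d[v,u])
            if p[2]>.05:P.append(p)
P=np.array(P);print(len(P),P.min(0).round(3),P.max(0).round(3),P.mean(0).round(3))
E
```

```text
handle_end [ 0.5   -0.337  0.217]
handle_mid [ 0.537 -0.34   0.203]
handle_top [ 0.58  -0.339  0.181]
arm [ 0.68  -0.339  0.123]
hinge [ 0.792 -0.338  0.068]
tin [0.457 0.033 0.02 ]
folder [0.583 0.246 0.003]
awlh [0.554 0.108 0.022]
awlend [0.55 0.07 0.02]
535 [ 0.494 -0.35   0.127] [ 0.612 -0.327  0.221] [ 0.542 -0.338  0.197]
```

View pics/crop1.png

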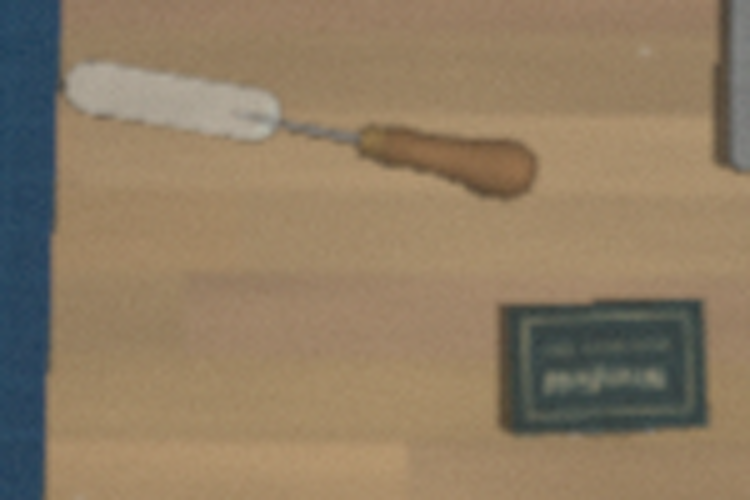

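The spike's tip rests on the near end of the folder, at crop (235,113), and the handle end is at crop (537,165), so the awl's middle falls at the ferrule. The tin's middle is near crop (605,367). Next I press the trimmer arm down along its arc.

```bash
python3 - <<'E'
from h import *
from rig import bot, monitor
for nm,uv,z in(("awl end",(302.4,252.8),.014),("tip",(241.5,242.4),.005),("tin",(316.5,293),.021)):print(nm,world("top",uv,z=z).round(3))
q=[.70710678,.70710678,0,0]; L=.017
bot.grip(0)
hx,hy=.794,-.339
def pt(th,dz=0): return [hx-.294*np.cos(th)+.025*np.sin(th),hy,.047+.294*np.sin(th)+.025*np.cos(th)+dz+L]
bot.reach(pt(.48,.06),q)
F0=np.array(monitor.state()["wrist_force"])
def f():
    s=monitor.state();return (np.array(s["wrist_force"])-F0).round(1),np.round(s["tool_pos"],4),round(s["time_s"],2)
print(f())
for th in(.48,.36,.24,.12,.03):
    bot.move_straight(pt(th),v=.08); print(th,*f())
for i in range(10):
    bot.move_straight(pt(0,.004-.002*i),v=.02); r=f(); print(i,*r)
    if r[0][2]>18: break
bot.pause(.3);print(*f())
E
```

```text
awl end [0.553 0.067 0.014]
tip [0.578 0.217 0.005]
tin [0.457 0.031 0.021]
(array([0., 0., 0.]), array([ 0.5452, -0.3383,  0.282 ]), 4.21)
0.48 [ 0.2 -0.6 -0.2] [ 0.5449 -0.3391  0.2226] 5.11
0.36 [ 0.1  0.2 -0.7] [ 0.5277 -0.3391  0.1913] 5.7
0.24 [ 1.   0.3 -0.8] [ 0.5144 -0.339   0.1583] 6.29
0.12 [-0.   0.2 -1. ] [ 0.5049 -0.3389  0.1237] 6.88
0.03 [-0.  -0.4  1. ] [ 0.5004 -0.3387  0.0968] 7.37
0 [ 0.  -0.   0.1] [ 0.5    -0.339   0.0931] 7.76
1 [ 0.6 -0.8 -0.7] [ 0.5    -0.339   0.0909] 8.01
2 [-0.1 -0.4  1.2] [ 0.5001 -0.3391  0.0893] 8.26
3 [-3.5  1.5  8.5] [ 0.5002 -0.3392  0.0891] 8.51
4 [-7.4  4.7 17.3] [ 0.5002 -0.3392  0.089 ] 8.76
5 [-9.6  7.  24. ] [ 0.5003 -0.3392  0.0888] 9.01
[-9.2  6.  24.4] [ 0.5003 -0.3392  0.0889] 9.31
```

The stop was met at tip height 72 mm, as expected. Now I lift, go above the awl and take a closer look.

```bash
python3 - <<'E'
from h import *
from rig import bot, monitor, snapshot
q=[.70710678,.70710678,0,0]
bot.move_straight([.5,-.339,.25],v=.2)
bot.reach([.566,.143,.26],q); bot.pause(.2)
s=monitor.state();c=camera_params("wrist");T=np.array(c["T_tool_cam"])
p,d=snapshot("wrist"); t,td=snapshot("top")
from scipy.spatial.transform import Rotation as Ro
M=np.eye(4);M[:3,:3]=Ro.from_quat(s["tool_rot"]).as_matrix();M[:3,3]=s["tool_pos"];M=M@T
np.savez("pics/w.npz",d=d,M=M,K=c["K"],D=c["distortion"])
cv2.imwrite("pics/wrist1.png",p);cv2.imwrite("pics/top2.png",t[130:320,180:520].repeat(2,0).repeat(2,1))
print(s["time_s"])
for uv in((495,270),(490,250),(484,220)):print(world("top",uv,td[uv[1],uv[0]]).round(3))
E
```

```text
12.2667
[ 0.518 -0.401 -0.002]
[ 0.566 -0.388  0.006]
[ 0.64  -0.377 -0.001]
```

View pics/wrist1.png

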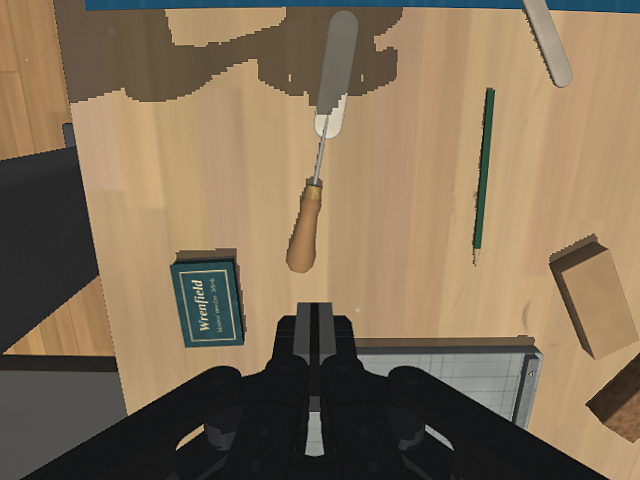

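View pics/top2.png

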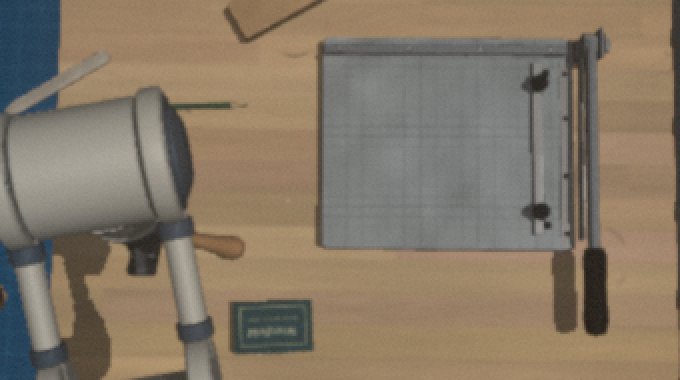

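The trimmer arm is down: its handle in crop top2 at (596,290) lines up parallel with the bed. In the wrist picture the awl runs from its handle end at (299,272) to its tip at about (326,118), and the tin's top is centred at about (208,303).

```bash
cat > a.py <<'E'
from h import *
W=np.load("pics/w.npz");M=W["M"];o=M[:3,3]
def wz(uv,z):
    r=M[:3,:3]@np.append(cv2.undistortPoints(np.array([[uv]],float),W["K"],W["D"])[0,0],1)
    return o+r*(z-o[2])/r[2]
def wd(uv):
    r=np.append(cv2.undistortPoints(np.array([[uv]],float),W["K"],W["D"])[0,0],1)
    return M[:3,:3]@r*W["d"][int(uv[1]),int(uv[0])]+o
E
python3 - <<'E'
from a import *
print("end",wz((299,272),.012),"tip",wz((326,118),.005),"tin",wz((208,303),.021),wd((208,303)))
e,t=wz((299,272),.012),wz((326,118),.005);print(np.linalg.norm(e-t),(e+t)/2)
for uv in((302,250),(306,225),(311,200),(313,195),(315,187),(316,183)):print(uv,wd(uv).round(4))
for uv in((240,100),(400,250)):print("bench",wd(uv).round(4))
E
```

```text
end [0.55242978 0.06480468 0.012     ] tip [0.57856571 0.2130398  0.005     ] tin [0.46027982 0.03467322 0.021     ] [0.46060894 0.03525991 0.02212208]
0.1506842308279767 [0.56549774 0.13892224 0.0085    ]
(302, 250) [0.5562 0.0945 0.0287]
(306, 225) [0.5601 0.1173 0.0231]
(311, 200) [0.5648 0.1407 0.0208]
(313, 195) [0.5667 0.1449 0.0184]
(315, 187) [0.5685 0.1523 0.0177]
(316, 183) [0.5695 0.155  0.0128]
bench [0.501  0.2289 0.0024]
bench [6.551e-01 8.390e-02 4.000e-04]
```

```bash
python3 - <<'E'
from rig import bot, monitor, snapshot
import cv2
def s():
    r=monitor.state();print(r["time_s"],r["tool_pos"],r["tool_rot"],r["wrist_force"])
bot.move_straight([.566,.1425,.15],v=.15)
bot.move_straight([.566,.1425,.0595],v=.08); s()
bot.pause(2.8); s()
bot.move_straight([.566,.1425,.16],v=.12)
bot.move_straight([.459,.033,.16],v=.15)
bot.move_straight([.459,.033,.0615],v=.08); s()
bot.pause(2.5); s()
cv2.imwrite("pics/scene2.png",snapshot("scene")[0][150:400,100:500].repeat(2,0).repeat(2,1))
E
```

```text
14.5333 [0.56647159 0.14260693 0.06036918] [7.07091976e-01 7.07121220e-01 5.93857256e-04 4.06245850e-04] [-0.29073425  0.74521697 -0.85918639]
17.3333 [0.56601333 0.14249753 0.05949428] [7.07111522e-01 7.07102040e-01 1.67770338e-05 4.74386900e-06] [ 0.54105298  0.17527994 -0.40146305]
20.875 [0.45941702 0.03297795 0.06219734] [7.07124762e-01 7.07088542e-01 4.18113122e-04 4.37114349e-04] [-0.48398707 -0.36739102 -1.07632325]
23.375 [0.45899825 0.03299783 0.06151052] [7.07120166e-01 7.07093396e-01 8.77425512e-06 1.74060934e-05] [-1.00944885  0.01067788  0.45377856]
```

View pics/scene2.png

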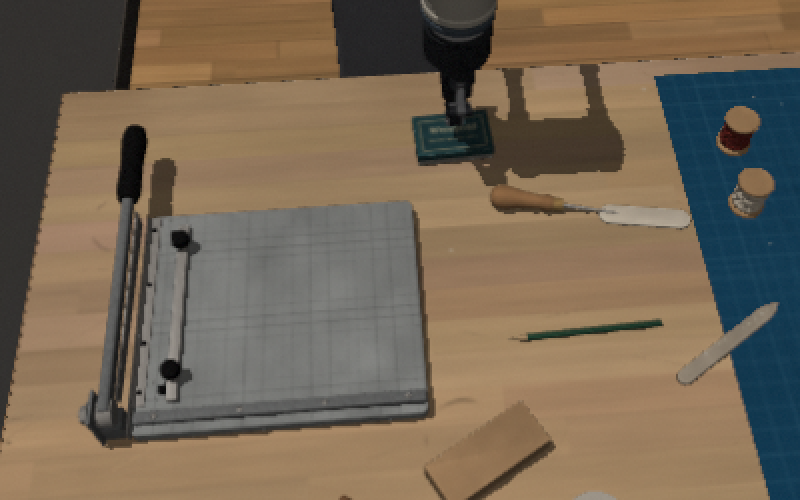

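The fingertips are above the tin at (455,120), the trimmer arm is down (handle at (132,165)), and the awl, folder and pencil have not moved.

```bash
python3 -c "
from rig import bot
print(bot.hand_in())"
```

```text
the job is handed in; nothing more can be done
None
```

I pushed the trimmer arm down to its stop, pointed at the awl for 2.8 s, finished pointing down about 2.4 cm above the tin, and handed the job in after about 23 s; the last picture shows nothing else moved.

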